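Show the damaged planet gear

ROBOT

A 6-joint arm with a two-finger parallel gripper is mounted at the origin on a cart in front of the work surface, level with it; the furniture and walls round the work are solid. World frame = base frame: x ahead of the robot, y to its left, z up, the work surface at z = 0. Lengths are in m, angles in degrees, forces in N, time in s.
With the tool pointing down it reaches from about 0.35 to 0.875 m from the base axis. Payload 4.2 kg.
Tool frame: the origin (TCP) lies between the finger pads; the fingertips stand 8 mm ahead of it and the grasp point (between the pads) lies 11 mm behind it; z points along the fingers, y is the line along which they close (so a half turn about z gives the same grasp; the last joint's range is limited). The gripper opens to 87 mm and grips with 3 to 60 N. Pads are 19 mm wide; open, the fingers measure 117 mm over their backs; the gripper's body (75 mm by 190 mm) begins 51 mm behind the grasp point.
Start: joints at [82.082, 22.042, 0.453, 0, -68.411, -14.817], TCP at [0.242, 0.576, 0.231] pointing down, gripper open.
Joint ranges: [-179.83, 179.83], [-69.29, 118.12], [-61.27, 80.66], [-181.25, 117.63], [-171.15, -9.14], [-177.46, 177.46]. Speed limits (degrees/s): [159.86, 159.86, 180, 180, 180, 180].

INTERFACE

Orientations are given as a 3x3 rotation matrix whose columns are the frame's x, y, z axes.
In Python, from station import sense, capture, camera_model, finish_job, find_in gives the robot as it stands. The module is installed in compiled form; this text tells all that it offers.
- The arm moves only by the tool arm_command, never from a script. Its argument "motion" is a list of rows, each a list of 7 numbers: the finger opening in mm, from 0 to 87, then the shift along the tool's x, y, z in mm, then the turn, a rotation vector about the tool's x, y, z in rad. In form: [[jaw, dx, dy, dz, rx, ry, rz], ...]. A call has 1 to 8 rows; each row shifts and turns the commanded pose from where the row before left it, along the tool's axes as they then stand; what a row does not reach is not made up. A row lasts 1/10 s, in which the tool goes at most 50 mm and 8.59 degrees, less where a joint would pass 70% of its speed; a pose out of reach is approached as far as the arm can. A call with a gripper value outside its range is refused whole. The fingers move at their own pace and stop on an object; the grip force is fixed at half the most. Time passes only in rows, so rows that do not move let the fingers close. It gives the time, the measured TCP pose, the force, the opening and the grip force at its end, in the units of the state.
- sense(): the state, without advancing time (a new reading comes with each control period).
- capture(name): name is "side" or "top" or "wrist"; returns the picture (400x640x3 uint8, red, green, blue); there is no depth.
- camera_model(name): a dict with "fx", "fy", "cx", "cy" (pixels), "R" (3x3) and "t" (3): a world point X has camera coordinates R X + t. Camera axes: x right, y down, z forward; pixel columns grow to the right and rows downward; lengths in m; the calibration is good to about 2 mm. A picture is of the moment at which its call begins: read the wrist's pose just before it. camera_model takes no time and is no camera call; for the wrist camera it gives the pose at the moment of the call.
- finish_job(): hands the job in; it is judged then, once.
Trained networks look in the newest picture that a camera, given by its name, has taken for a name from the list of things; names that differ only in an ending like _2 or _b are one class to them, and where a whole thing is asked for, a point or a joint stands for the part that bears it (a point fixed in the world has none). Each returns a list of dicts, best first, with "p" (0 to 1); they miss things now and then, are a little off and sometimes report something else, mostly with a low value. They report only what shows in the picture. A call takes as long as a camera call.
- find_in(target, camera): "location" ([row, column] in pixels, amid what is visible of it).
The state is a dict: "time_s": time; "joints": joint angles; "joint_velocities": joint speeds; "effort": joint torques, N m; "tcp_pos": TCP position; "ee_rot": TCP orientation; "wrist_force": force on the tool from outside, world axes, zero at the start; "moment": the same for the moment, N m; "gripper_width": opening from 0.0 (shut) to 1.0 (fully open); "gripper_force": force on a finger pad.
Only numpy, scipy, OpenCV 4.12 (cv2) and the standard library are available. Lean on these libraries where they do the work, as an engineer would, in place of code of your own. Each camera call takes 0.05 s, during which the arm holds its last target. There are 200 camera calls.

TASK

The gearbox lying on the bench has its end cover held by only one bolt: with your fingertips push the cover round on that bolt, by its raised middle boss and without gripping it, until all three planet gears lie open to view. Then show me which planet gear is the damaged one, the one with a piece of its toothed rim broken out: bring your fingertips straight down over its middle, to about two centimetres above it, and finish still pointing there, having kept it up for at least three seconds. Do not touch any of the gears, and leave the other things on the bench where they are.

Things in the scene. Friction and masses are not known exactly. Their poses are not given: they have to be found in the camera images.
- gearbox: Round cast aluminium planetary gearbox lying on its back, heavy, immovable: 176 mm across the rim, 60 mm high, open at the top, three lugs at its foot (10 mm high, out to 114 mm from the axis). Three equal planet gears round a sun gear inside. Origin: on its axis, at the worktop; z up. The cover's pivot bolt lies 79 mm from the axis along its +y; the closed cover is centred on the axis.
- cover (a joint): Turn of the end cover about its pivot bolt, rad: 0 closed, starts at 0 to 0.2, grows counter-clockwise seen from above, to a stop at 2.5; from 2.0 on all planet gears are uncovered. Flat aluminium disc 176 mm across, underside 60 and upper side 70.5 mm above the worktop, six ribs up to 74 mm, a boss in the middle. Swings level, cannot lift, stays where left; about 3 N at the boss moves it.
- boss_top (a point): Centre of the top of the cover's round boss, in the middle of the cover: the boss is 44 mm in diameter, its top 105 mm above the worktop; its side is upright from 78 mm upwards (a cone below that widens to 64 mm at the cover's face). It moves with the cover on a circle of 79 mm radius about the pivot bolt.
- pivot_bolt (a point): Top of the head of the one hexagon bolt that still holds the cover, 18 mm wide, 79 mm above the worktop: the cover's upright pivot axis passes through it.
- gear_damaged_face (a point): Centre of the upper face of the damaged planet gear, 50 mm above the worktop; z up. Hidden under the cover until that is swung aside.
- gear_damaged: Planet gear, 18 teeth, 55 mm over the teeth, 28 mm thick, plain steel, seven neighbouring teeth and the rim under them broken out, a ragged gap over a third of the way round. Fixed for this job. Origin: centre of its underside, 22 mm above the worktop; upper face 50 mm above the worktop, 10 mm below the housing's rim; its pin stands 2 mm out of it. Which of the three places it has varies; their centres lie 41 mm from the housing's axis, 71 mm apart.
- gear_sound_1: Planet gear, 18 teeth, 55 mm over the teeth, 28 mm thick, plain steel, all teeth whole. Fixed for this job. Origin: centre of its underside, 22 mm above the worktop; upper face 50 mm above the worktop, 10 mm below the housing's rim; its pin stands 2 mm out of it. Which of the three places it has varies; their centres lie 41 mm from the housing's axis, 71 mm apart.
- gear_sound_2: Planet gear, 18 teeth, 55 mm over the teeth, 28 mm thick, plain steel, all teeth whole. Fixed for this job. Origin: centre of its underside, 22 mm above the worktop; upper face 50 mm above the worktop, 10 mm below the housing's rim; its pin stands 2 mm out of it. Which of the three places it has varies; their centres lie 41 mm from the housing's axis, 71 mm apart.
- sun_gear: Sun gear of 12 teeth in the middle of the housing, between the planets, 38 mm over the teeth, plain steel; its hexagonal shaft end stands 4 mm out of its upper face, 54 mm above the worktop. Fixed. Origin: centre of its underside.
- magnet_dish: Round steel parts dish, 106 mm across, 24 mm high, with small parts and four of the cover's bolts held in it; loose; leave it where it is. Origin: centre of its underside.
- bolt_m10: Hexagon bolt standing on its head, 19 mm wide, 57 mm high; loose; leave it where it is. Origin: centre of its underside.
- spanner_0: Combination spanner lying flat, 195 mm long along its own y, 27 mm wide, 8 mm thick; loose; leave it where it is. Origin: centre of its underside.
- ball_bearing: Ball bearing lying flat, 47 mm across, 14 mm high; loose; leave it where it is. Origin: centre of its underside.

How it is judged:
By the outcome, as a careful person would: the job done as asked, in the order asked, and still so for the second after the job is handed in, with the robot touching nothing.
It also fails if it takes over 48 s, if anything falls off the work surface, if the arm or the gripper's body presses on something with over 40 N, if the wrist force passes 120 N, or if a joint passes its speed limit or range.

## Working session

There is one attempt and no reset: what is moved stays moved. The work goes in short steps, Python scripts to look and compute and a tool call to move; the robot and the scene stay as the last step left them, time stands still between calls to the robot, and variables do not carry over. Pictures are saved under pics/ and viewed, at most 10 in all, crops included, and the job is handed in when it is done.

Besides the shell and the picture viewer there is one more tool, called after "Request:" as a command line: name --pt "numbers of a row" for each row, then --argument value for the rest. arm_command: Moves the arm, as the interface text tells. Its arguments: {"type":"object","properties":{"motion":{"type":"array"}},"required":["motion"]}

```bash
mkdir -p pics; cat > h.py <<'E'
import numpy as np, cv2
from station import sense, capture, camera_model, finish_job, find_in
def ray(cam,rc,z,m=None):
    m=m or camera_model(cam); R=np.array(m["R"]);t=np.array(m["t"])
    d=R.T@np.array([(rc[1]-m["cx"])/m["fx"],(rc[0]-m["cy"])/m["fy"],1]); c=-R.T@t
    return c+d*(z-c[2])/d[2]
def proj(cam,X):
    m=camera_model(cam); p=np.array(m["R"])@np.array(X)+np.array(m["t"])
    return [m["fy"]*p[1]/p[2]+m["cy"],m["fx"]*p[0]/p[2]+m["cx"]]
def save(n,im): cv2.imwrite("pics/"+n,cv2.cvtColor(im,cv2.COLOR_RGB2BGR))
E
python3 - <<'E'
from h import *
np.set_printoptions(precision=3,suppress=True)
ims=[]
for c in ("top","side"):
    im=capture(c);ims.append(im)
    for n,z in (("boss_top",.105),("pivot_bolt",.079),("gearbox",.03),("magnet_dish",.012),("bolt_m10",.03),("spanner_0",.004),("ball_bearing",.007)):
        for r in find_in(n,c)[:2]: print(c,n,round(r["p"],2),np.round(r["location"]),ray(c,r["location"],z))
save("top0.png",ims[0]);save("side0.png",ims[1])
s=sense();print(s["time_s"],s["tcp_pos"],np.array(s["ee_rot"]))
E
```

```text
top boss_top 0.76 [220. 324.] [0.523 0.066 0.105]
top boss_top 0.31 [162. 367.] [ 0.682 -0.055  0.105]
top pivot_bolt 0.6 [218. 319.] [0.53  0.08  0.079]
top gearbox 0.57 [222. 318.] [0.526 0.082 0.03 ]
top magnet_dish 0.72 [163. 364.] [ 0.705 -0.059  0.012]
top spanner_0 0.51 [220. 407.] [ 0.531 -0.179  0.004]
top ball_bearing 0.5 [264. 230.] [0.409 0.338 0.007]
side boss_top 0.88 [209. 304.] [0.537 0.045 0.105]
side pivot_bolt 0.84 [209. 302.] [0.531 0.063 0.079]
side magnet_dish 0.58 [273. 392.] [ 0.713 -0.062  0.012]
side bolt_m10 0.56 [274. 394.] [ 0.713 -0.073  0.03 ]
side bolt_m10 0.41 [290. 355.] [ 0.632 -0.105  0.03 ]
side spanner_0 0.72 [336. 310.] [ 0.54  -0.183  0.004]
side ball_bearing 0.64 [140. 255.] [0.41  0.34  0.007]
side ball_bearing 0.37 [207. 303.] [0.531 0.118 0.007]
0.8 [0.241 0.576 0.231] [[ 0.922 -0.386 -0.   ]
 [-0.386 -0.922  0.   ]
 [-0.    -0.    -1.   ]]
```

View pics/top0.png

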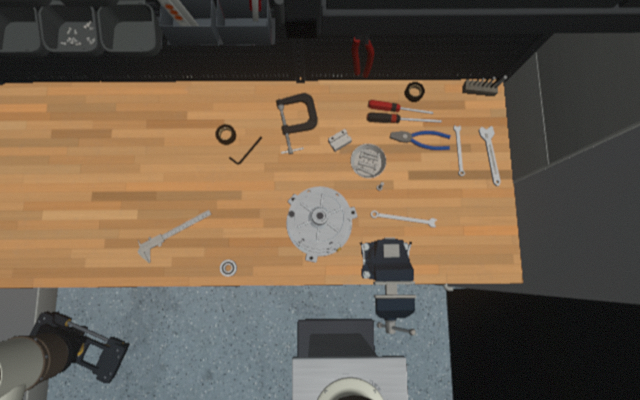

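View pics/side0.png

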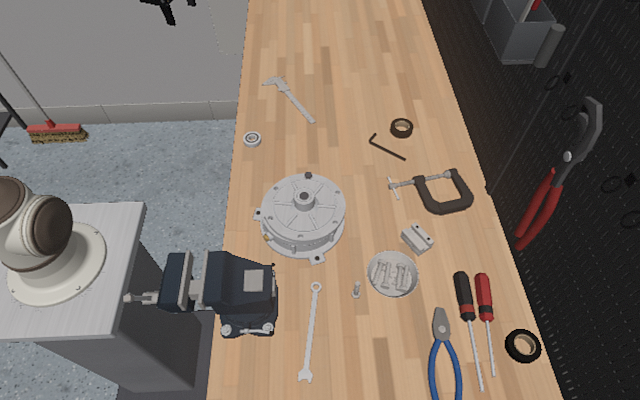

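Top view: cover at about (220,320) with a dark bolt at (213,291). In the side view the same dark bolt is at (175,308) and the boss at about (197,304). I'll enlarge both views to refine these.

```bash
python3 - <<'E'
from h import *
a=cv2.imread("pics/top0.png")[175:270,270:370];b=cv2.imread("pics/side0.png")[165:270,245:355]
a=cv2.resize(a,(400,380),interpolation=2);b=cv2.resize(b,(398,380),interpolation=2)
cv2.imwrite("pics/z.png",np.hstack([a,b]))
np.set_printoptions(precision=3,suppress=True)
print(ray("top",(213,291),.079),ray("side",(175,308),.079),ray("side",(197,304),.105),ray("top",(217,320),.105))
E
```

```text
[0.545 0.157 0.079] [0.547 0.154 0.079] [0.537 0.074 0.105] [0.53  0.077 0.105]
```

View pics/z.png

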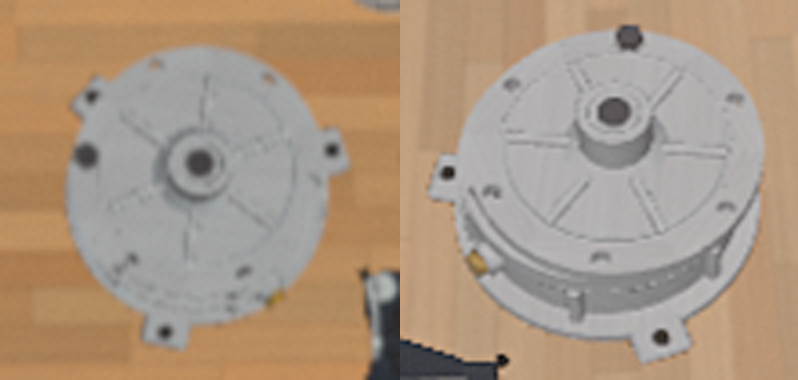

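```bash
python3 - <<'E'
from h import *
np.set_printoptions(precision=4,suppress=True)
P=(ray("top",(213.75,291.5),.079)+ray("side",(175.5,308.3),.079))/2
B=(ray("top",(215.75,320),.105)+ray("side",(195.9,304.1),.105))/2
L=[ray("top",q,.01)[:2] for q in((199.25,292.75),(212.5,353),(258,311.25))]
S=[ray("side",q,.01)[:2] for q in((165+173/3.62,245+47/3.62),(165+338/3.62,245+261/3.62))]
def cc(a,b,c):
    return np.linalg.solve(2*np.array([b-a,c-a]),[b@b-a@a,c@c-a@a])
G=cc(*L);print("P",P,"B",B,"r",np.linalg.norm(P-B),"lugs",L,S,"G",G,np.linalg.norm(L[0]-G))
f=lambda v:np.degrees(np.arctan2(v[1],v[0]))
print(f((B-P)[:2]),f(G-P[:2]),"lug angles",[f(l-G) for l in L])
print("vise",ray("side",(252,235),.1),ray("side",(300,275),.1),ray("top",(240,362),.1))
E
```

```text
P [0.5452 0.1541 0.079 ] B [0.5351 0.0773 0.105 ] r 0.0816920306220569 lugs [array([0.5963, 0.156 ]), array([ 0.5552, -0.0208]), array([0.4239, 0.1027])] [array([0.4279, 0.1036]), array([ 0.5595, -0.02  ])] G [0.5256 0.0793] 0.10435462996530306
-97.47763484901336 -104.67125278322 lug angles [np.float64(47.35661393081903), np.float64(-73.5354831166228), np.float64(167.02322370727663)]
vise [ 0.4021 -0.0458  0.1   ] [ 0.4804 -0.1456  0.1   ] [ 0.4671 -0.0344  0.1   ]
```

Request:
arm_command --pt "0 0 0 0 0 0 0.149" --pt "0 0 0 0 0 0 0.149" --pt "0 0 0 0 0 0 0.149" --pt "0 0 0 0 0 0 0.149" --pt "0 0 0 0 0 0 0.149" --pt "0 0 0 0 0 0 0.149" --pt "0 0 0 0 0 0 0.149" --pt "0 0 0 0 0 0 0.149"

```text
time_s: 1.6
tcp_pos: [0.2415, 0.5764, 0.2305]
ee_rot: [[-0.024, -1.0, -0.0], [-1.0, 0.024, 0.0], [-0.0, 0.0, -1.0]]
wrist_force: [-1.1, 0.4, 0.0]
gripper_width: 0.354
gripper_force: 0.0
```

Request:
arm_command --pt "0 40.6 -21.7 0 0 0 0" --pt "0 40.6 -21.7 0 0 0 0" --pt "0 40.6 -21.7 0 0 0 0" --pt "0 40.6 -21.7 0 0 0 0" --pt "0 40.6 -21.7 0 0 0 0" --pt "0 40.6 -21.7 0 0 0 0" --pt "0 40.6 -21.7 0 0 0 0" --pt "0 40.6 -21.7 0 0 0 0"

```text
time_s: 2.4
tcp_pos: [0.4098, 0.2469, 0.231]
ee_rot: [[-0.017, -1.0, 0.001], [-1.0, 0.017, 0.001], [-0.001, -0.001, -1.0]]
wrist_force: [1.0, -0.1, -0.0]
gripper_width: 0.003
gripper_force: 0.0
```

Request:
arm_command --pt "0 40.6 -21.7 0 0 0 0" --pt "0 40.6 -21.7 0 0 0 0" --pt "0 40.6 -21.7 0 0 0 0" --pt "0 40.6 -21.7 0 0 0 0" --pt "0 0 0 0 0 0 0.14" --pt "0 0 0 0 0 0 0.14" --pt "0 0 0 0 0 0 0.14" --pt "0 0 0 0 0 0 0.14"

```text
time_s: 3.2
tcp_pos: [0.4932, 0.0843, 0.2307]
ee_rot: [[-0.552, -0.834, 0.0], [-0.834, 0.552, 0.0], [-0.0, -0.0, -1.0]]
wrist_force: [-0.8, -0.3, 0.7]
gripper_width: 0.006
gripper_force: 0.0
```

Request:
arm_command --pt "0 0 0 0 0 0 0.14" --pt "0 0 0 0 0 0 0.14" --pt "0 0 0 0 0 0 0.14" --pt "0 0 0 0 0 0 0.14" --pt "0 0 0 0 0 0 0.14" --pt "0 0 0 0 0 0 0.14" --pt "0 0 0 0 0 0 0.14" --pt "0 0 0 0 0 0 0.14"

```text
time_s: 4.0
tcp_pos: [0.4931, 0.0846, 0.2307]
ee_rot: [[-0.991, 0.133, 0.0], [0.133, 0.991, 0.0], [-0.0, 0.0, -1.0]]
wrist_force: [0.5, -0.1, 0.8]
gripper_width: 0.004
gripper_force: 0.0
```

Request:
arm_command --pt "0 2 -1.6 30 0 0 0" --pt "0 0 0 30 0 0 0" --pt "0 0 0 30 0 0 0" --pt "0 0 0 25 0 0 0" --pt "0 0 0 15 0 0 0" --pt "0 0 0 7 0 0 0" --pt "0 0 0 0 0 0 0"

```text
time_s: 4.7
tcp_pos: [0.4906, 0.0831, 0.093]
ee_rot: [[-0.992, 0.127, -0.001], [0.127, 0.992, -0.001], [0.001, -0.001, -1.0]]
wrist_force: [0.1, -0.6, -0.2]
gripper_width: 0.006
gripper_force: 0.0
```

Request:
arm_command --pt "0 -4 0 0 0 0 0" --pt "0 -4 0 0 0 0 0" --pt "0 -4 0 0 0 0 0" --pt "0 -3 0 0 0 0 0"

```text
time_s: 5.1
tcp_pos: [0.5056, 0.0813, 0.094]
ee_rot: [[-0.992, 0.127, -0.001], [0.127, 0.992, 0.0], [0.001, -0.0, -1.0]]
wrist_force: [-3.8, 0.5, 2.5]
gripper_width: 0.008
gripper_force: 1.6
```

Request:
arm_command --pt "0 -6.4 -2.2 0 0 0 -0.08" --pt "0 -6.4 -2.2 0 0 0 -0.08" --pt "0 -6.4 -2.2 0 0 0 -0.08" --pt "0 -6.4 -2.2 0 0 0 -0.08" --pt "0 -6.4 -2.2 0 0 0 -0.08" --pt "0 -6.4 -2.2 0 0 0 -0.08" --pt "0 -6.4 -2.2 0 0 0 -0.08" --pt "0 -6.4 -2.2 0 0 0 -0.08"

```text
time_s: 5.9
tcp_pos: [0.5573, 0.0713, 0.0936]
ee_rot: [[-0.87, -0.493, -0.003], [-0.493, 0.87, -0.001], [0.003, 0.001, -1.0]]
wrist_force: [-3.5, -0.3, 2.7]
gripper_width: 0.002
gripper_force: 1.7
```

```bash
python3 - <<'E'
from h import *
im=capture("side");s=sense()
P=np.array([.5452,.1541]);T=s["tcp_pos"][:2]-P;R=np.array(s["ee_rot"])[:2,:2]
print(s["wrist_force"],"tool-frame rel pivot",R.T@T*1000)
save("s1.png",cv2.resize(im[120:320,190:450],(780,600)))
E
```

```text
[ 1.04266431 -0.12003308  1.14158219] tool-frame rel pivot [ 28.7832025  -78.40427926]
```

View pics/s1.png

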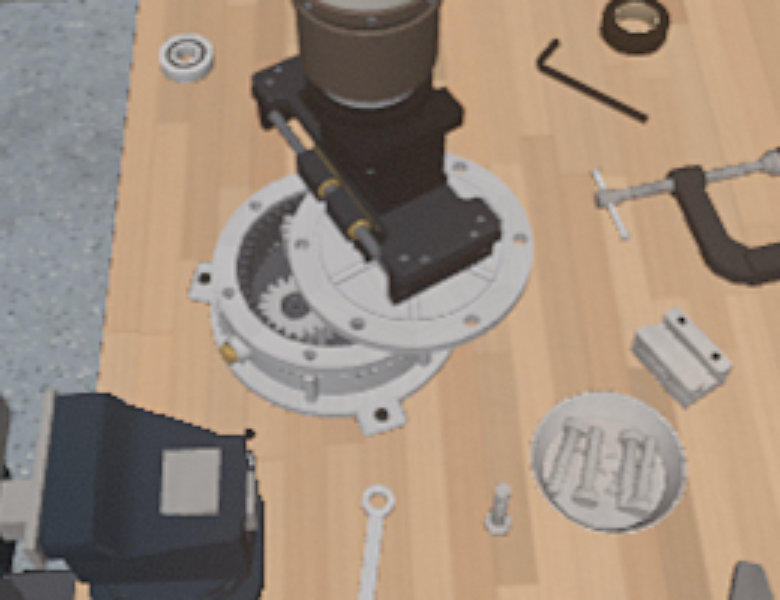

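The cover (disc at about (410,250) in the crop) is swinging as planned, and the first gear shows at (300,305). I'll keep going.

Request:
arm_command --pt "0 -6.4 -2.2 0 0 0 -0.08" --pt "0 -6.4 -2.2 0 0 0 -0.08" --pt "0 -6.4 -2.2 0 0 0 -0.08" --pt "0 -6.4 -2.2 0 0 0 -0.08" --pt "0 -6.4 -2.2 0 0 0 -0.08" --pt "0 -6.4 -2.2 0 0 0 -0.08" --pt "0 -6.4 -2.2 0 0 0 -0.08" --pt "0 -6.4 -2.2 0 0 0 -0.08"

```text
time_s: 6.75
tcp_pos: [0.6056, 0.0944, 0.0935]
ee_rot: [[-0.405, -0.914, -0.002], [-0.914, 0.405, -0.002], [0.002, 0.001, -1.0]]
wrist_force: [-1.2, -3.1, 0.6]
gripper_width: 0.005
gripper_force: 1.8
```

Request:
arm_command --pt "0 -6.4 -2.2 0 0 0 -0.08" --pt "0 -6.4 -2.2 0 0 0 -0.08" --pt "0 -6.4 -2.2 0 0 0 -0.08" --pt "0 -6.4 -2.2 0 0 0 -0.08" --pt "0 -6.4 -2.2 0 0 0 -0.08" --pt "0 -6.4 -2.2 0 0 0 -0.08" --pt "0 -6.4 -2.2 0 0 0 -0.08" --pt "0 -6.4 -2.2 0 0 0 -0.08"

```text
time_s: 7.55
tcp_pos: [0.631, 0.1423, 0.0936]
ee_rot: [[0.222, -0.975, 0.002], [-0.975, -0.222, -0.001], [0.001, -0.001, -1.0]]
wrist_force: [2.2, -3.7, -0.4]
gripper_width: 0.011
gripper_force: 1.8
```

```bash
python3 - <<'E'
from h import *
s=sense()
P=np.array([.5452,.1541]);T=s["tcp_pos"][:2]-P;R=np.array(s["ee_rot"])[:2,:2]
print(s["joints"],s["wrist_force"],"tool-frame rel pivot",R.T@T*1000, "yaw",np.degrees(np.arctan2(R[1,0],R[0,0])))
E
```

```text
[ 27.05388783  30.81699794  -6.20340042   0.11572275 -52.92798279
 -14.3218666 ] [ 2.18702559 -3.70871874 -0.41011731] tool-frame rel pivot [ 30.5415537 -81.0141678] yaw -77.19830933221427
```

Request:
arm_command --pt "0 -6.4 -2.2 0 0 0 -0.08" --pt "0 -6.4 -2.2 0 0 0 -0.08" --pt "0 -5.6 -1.8 0 0 0 -0.07" --pt "0 0 0 0 0 0 0" --pt "0 8 0 0 0 0 0" --pt "0 8 0 0 0 0 0" --pt "0 0 0 -25 0 0 0" --pt "0 0 0 -40 0 0 0"

```text
time_s: 8.35
tcp_pos: [0.6358, 0.1462, 0.156]
ee_rot: [[0.434, -0.901, -0.007], [-0.901, -0.434, -0.003], [-0.001, 0.008, -1.0]]
wrist_force: [0.2, -0.1, 0.9]
gripper_width: 0.003
gripper_force: 0.0
```

Request:
arm_command --pt "0 20 0 -40 0 0 0" --pt "0 40 0 -25 0 0 0" --pt "0 45 0 0 0 0 0" --pt "0 45 0 0 0 0 0" --pt "0 45 0 0 0 0 0" --pt "0 0 0 0 0 0 0"

```text
time_s: 8.95
tcp_pos: [0.7237, -0.0336, 0.2225]
ee_rot: [[0.429, -0.903, -0.001], [-0.903, -0.429, -0.001], [0.001, 0.001, -1.0]]
wrist_force: [-1.6, -0.0, 0.3]
gripper_width: 0.01
gripper_force: 0.0
```

```bash
python3 - <<'E'
from h import *
np.set_printoptions(precision=4,suppress=True)
s=sense();print(s["tcp_pos"])
for c in("top","side","wrist"):
    im=capture(c);save(c+"2.png",im)
    for n,z in (("gear_damaged",.05),("gear_sound_1",.05),("sun_gear",.054),("boss_top",.105),("pivot_bolt",.079)):
        for r in find_in(n,c)[:3]: print(c,n,round(r["p"],2),np.round(r["location"]),ray(c,r["location"],z))
a=cv2.imread("pics/top2.png")[165:270,270:400];b=cv2.imread("pics/side2.png")[150:270,235:365]
cv2.imwrite("pics/z2.png",np.hstack([cv2.resize(a,(396,320),interpolation=2),cv2.resize(b,(396,366),interpolation=2)[:320]]))
E
```

```text
[ 0.7237 -0.0336  0.2225]
top sun_gear 0.34 [190. 271.] [0.6144 0.2165 0.054 ]
top boss_top 0.79 [195. 274.] [0.5907 0.2023 0.105 ]
top pivot_bolt 0.87 [189. 270.] [0.6138 0.2171 0.079 ]
side gear_damaged 0.62 [197. 294.] [0.5132 0.1161 0.05  ]
side gear_sound_1 0.68 [216. 314.] [0.5572 0.0628 0.05  ]
side gear_sound_1 0.61 [221. 291.] [0.5067 0.052  0.05  ]
side boss_top 0.75 [164. 334.] [0.6043 0.1615 0.105 ]
side pivot_bolt 0.84 [164. 332.] [0.6025 0.1852 0.079 ]
side pivot_bolt 0.7 [200. 291.] [0.5075 0.0854 0.079 ]
side pivot_bolt 0.26 [141. 254.] [0.4199 0.2649 0.079 ]
wrist gear_sound_1 0.97 [320. 471.] [0.4892 0.0456 0.05  ]
wrist gear_sound_1 0.28 [332. 326.] [0.6394 0.1374 0.05  ]
wrist sun_gear 0.55 [308. 482.] [0.4915 0.0238 0.054 ]
wrist sun_gear 0.42 [333. 323.] [0.6435 0.1368 0.054 ]
wrist boss_top 0.58 [331. 323.] [0.6623 0.0975 0.105 ]
wrist pivot_bolt 0.51 [331. 323.] [0.6528 0.1164 0.079 ]
```

View pics/wrist2.png

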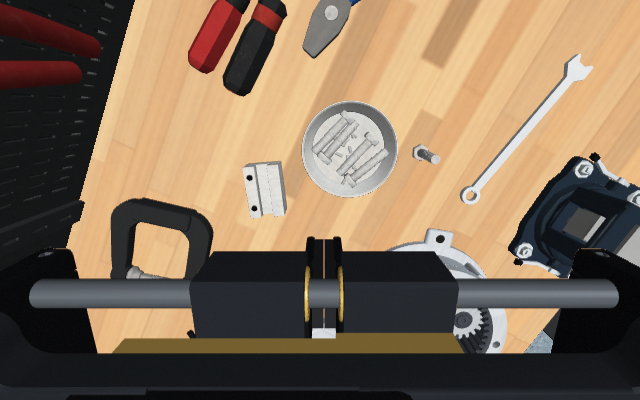

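View pics/z2.png

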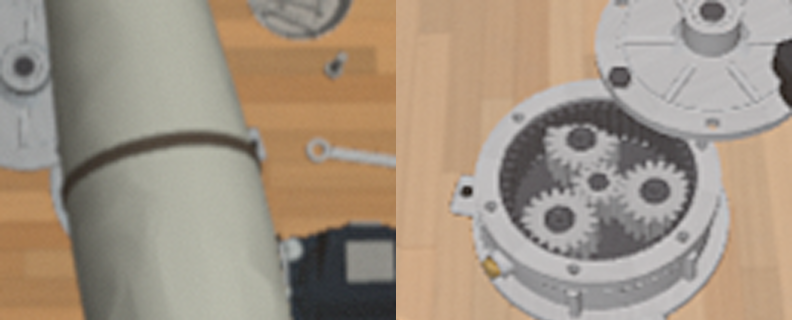

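The side crop shows all three planets uncovered. The upper-left one, with its pin at (582,140), has its left rim broken out, which agrees with the network. The other two, at (655,190) and (560,217), look whole. In the wrist picture the fingers hide the gearbox. I'll work out the positions and look from above.

```bash
cat >> h.py <<'E'
def shift(target):
    s=sense();R=np.array(s["ee_rot"]);return R.T@(np.array(target)-np.array(s["tcp_pos"]))*1000
E
python3 - <<'E'
from h import *
np.set_printoptions(precision=4,suppress=True)
q=[(150+140/3.05,235+186/3.046),(150+190/3.05,235+259/3.046),(150+217/3.05,235+164/3.046)]
g=np.array([ray("side",p,.052)[:2] for p in q]);G=g.mean(0)
print(g,G,np.linalg.norm(g-G,axis=1),ray("side",(209.3,301.3),.054), ray("side",(150+76/3.05,235+224/3.046),.079),ray("side",(150+12/3.05,235+316/3.046),.105))
x=np.array(sense()["ee_rot"])[:2,0]
print(shift([*(g[0]-.03*x),.2225]))
E
```

```text
[[0.5182 0.1169]
 [0.57   0.0701]
 [0.5019 0.0503]] [0.5301 0.0791] [0.0396 0.041  0.0402] [0.5294 0.0785 0.054 ] [0.5481 0.1541 0.079 ] [0.6177 0.1903 0.105 ]
[-248.9768  120.8603    1.0432]
```

Request:
arm_command --pt "0 -41.5 20 0 0 0 0" --pt "0 -41.5 20 0 0 0 0" --pt "0 -41.5 20 0 0 0 0" --pt "0 -41.5 20 0 0 0 0" --pt "0 -41.5 20 0 0 0 0" --pt "0 -41.5 20 0 0 0 0" --pt "0 0 0 0 0 0 0" --pt "0 0 0 0 0 0 0"

```text
time_s: 10.65
tcp_pos: [0.5056, 0.145, 0.2244]
ee_rot: [[0.439, -0.899, 0.001], [-0.899, -0.439, 0.001], [0.0, -0.002, -1.0]]
wrist_force: [0.5, -0.1, -0.1]
gripper_width: 0.007
gripper_force: 0.0
```

```bash
python3 - <<'E'
from h import *
np.set_printoptions(precision=4,suppress=True)
print(sense()["tcp_pos"])
m=camera_model("wrist")
im=capture("wrist");save("w3.png",im);np.save("m.npy",m,allow_pickle=True)
for n,z in (("gear_damaged",.05),("gear_sound_1",.05),("sun_gear",.054),("pivot_bolt",.079)):
    for r in find_in(n,"wrist")[:3]: print(n,round(r["p"],2),np.round(r["location"]),ray("wrist",r["location"],z,m))
print(proj("wrist",[.5182,.1169,.052]))
E
```

```text
[0.5056 0.145  0.2244]
gear_sound_1 0.74 [ 84. 300.] [0.5699 0.0655 0.05  ]
gear_sound_1 0.72 [100. 374.] [0.4988 0.0468 0.05  ]
sun_gear 0.6 [119. 331.] [0.5283 0.0811 0.054 ]
sun_gear 0.31 [ 87. 300.] [0.568  0.0678 0.054 ]
pivot_bolt 0.88 [175. 200.] [0.6189 0.1827 0.079 ]
[np.float64(157.52373639913267), np.float64(324.43497339361824)]
```

View pics/w3.png

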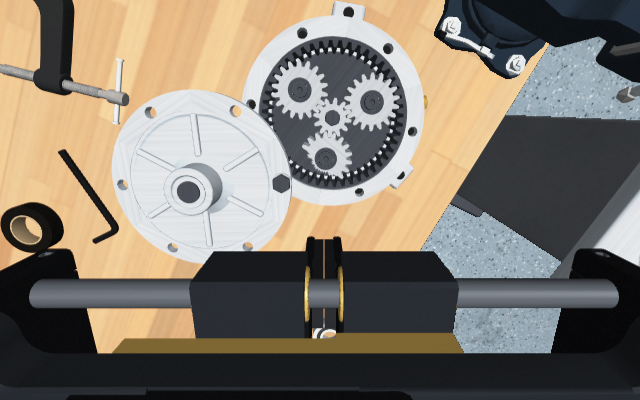

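The wrist picture clearly shows the damaged gear at (326,158), with the gap on its lower side. The other two planets, at (299,90) and (372,101), are whole, and the cover is fully clear.

```bash
python3 - <<'E'
from h import *
np.set_printoptions(precision=4,suppress=True)
m=np.load("m.npy",allow_pickle=True).item()
g=np.array([ray("wrist",p,.052,m)[:2] for p in((158,326),(90,299),(101,372))]);G=g.mean(0)
print(g,G,np.linalg.norm(g-G,axis=1),ray("wrist",(117,332),.054,m))
print(shift([.518,.117,.078]),shift([*g[0],.078]))
E
```

```text
[[0.5158 0.1184]
 [0.5682 0.0709]
 [0.5001 0.0489]] [0.5281 0.0794] [0.0409 0.0411 0.0414] [0.5285 0.0794 0.054 ]
[ 28.8528   1.2845 145.2382] [ 26.6103   2.6091 145.2384]
```

Request:
arm_command --pt "0 14 1 0 0 0 0" --pt "0 13.8 0.9 0 0 0 0" --pt "0 0 0 0 0 0 0" --pt "0 0 0 20 0 0 0" --pt "0 0 0 20 0 0 0" --pt "0 0 0 20 0 0 0" --pt "0 0 0 0 0 0 0"

```text
time_s: 11.6
tcp_pos: [0.5147, 0.1171, 0.1608]
ee_rot: [[0.435, -0.9, -0.006], [-0.9, -0.435, -0.003], [-0.0, 0.006, -1.0]]
wrist_force: [-1.0, -0.2, 0.2]
gripper_width: 0.002
gripper_force: 0.0
```

```bash
python3 -c "
from h import *
print(shift([.517,.1177,.078]),sense()['wrist_force'])"
```

```text
[ 0.46697138 -2.91987775 82.79664354] [-0.98070901 -0.18467062  0.17796524]
```

Request:
arm_command --pt "0 0 -1.5 20 0 0 0" --pt "0 0 0 20 0 0 0" --pt "0 0 0 20 0 0 0" --pt "0 0 0 12 0 0 0" --pt "0 0 0 7 0 0 0" --pt "0 0 0 0 0 0 0" --pt "0 0 0 0 0 0 0"

```text
time_s: 12.3
tcp_pos: [0.5184, 0.1193, 0.0854]
ee_rot: [[0.437, -0.899, 0.002], [-0.899, -0.437, 0.0], [0.0, -0.002, -1.0]]
wrist_force: [-0.3, 0.2, 0.4]
gripper_width: 0.005
gripper_force: 0.0
```

```bash
python3 - <<'E'
from h import *
print(shift([.517,.1177,.078]),sense()['wrist_force'])
im=capture("side");print(shift([.517,.1177,.078]))
save("s4.png",cv2.resize(im[130:270,225:375],(600,560),interpolation=2))
E
```

```text
[0.8442811  1.96311878 7.38556846] [-0.30574775  0.16900739  0.44857834]
[0.89642262 2.03332185 7.54149774]
```

View pics/s4.png

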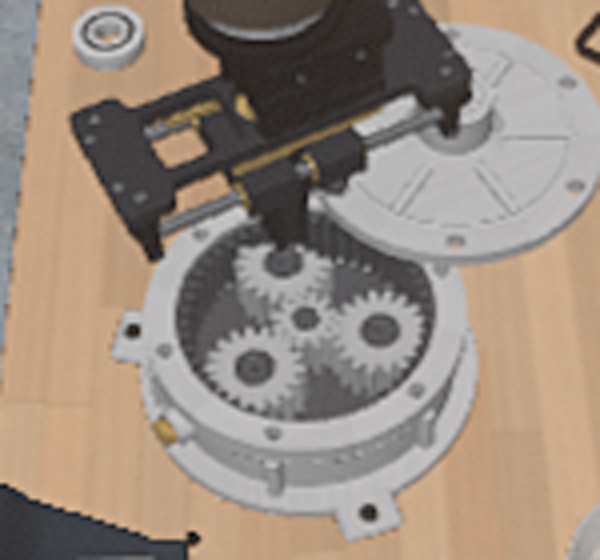

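The fingertips at (285,240) hang over the middle of the damaged gear, with no contact. I'll go down the last 7 mm with a small centring correction, then hold.

Request:
arm_command --pt "0 0.5 1 4 0 0 0" --pt "0 0.3 0.8 3 0 0 0" --pt "0 0 0 0 0 0 0" --pt "0 0 0 0 0 0 0" --pt "0 0 0 0 0 0 0" --pt "0 0 0 0 0 0 0" --pt "0 0 0 0 0 0 0" --pt "0 0 0 0 0 0 0"

```text
time_s: 13.15
tcp_pos: [0.5164, 0.1176, 0.0776]
ee_rot: [[0.437, -0.9, 0.0], [-0.9, -0.437, 0.0], [0.0, -0.0, -1.0]]
wrist_force: [-0.0, 0.3, -0.3]
gripper_width: 0.007
gripper_force: 0.0
```

Request:
arm_command --pt "0 0 0 0 0 0 0" --pt "0 0 0 0 0 0 0" --pt "0 0 0 0 0 0 0" --pt "0 0 0 0 0 0 0" --pt "0 0 0 0 0 0 0" --pt "0 0 0 0 0 0 0" --pt "0 0 0 0 0 0 0" --pt "0 0 0 0 0 0 0"

```text
time_s: 13.95
tcp_pos: [0.5164, 0.1176, 0.0775]
ee_rot: [[0.437, -0.9, 0.0], [-0.9, -0.437, -0.0], [0.0, -0.0, -1.0]]
wrist_force: [-0.2, -0.1, -0.4]
gripper_width: 0.002
gripper_force: 0.0
```

Request:
arm_command --pt "0 0 0 0 0 0 0" --pt "0 0 0 0 0 0 0" --pt "0 0 0 0 0 0 0" --pt "0 0 0 0 0 0 0" --pt "0 0 0 0 0 0 0" --pt "0 0 0 0 0 0 0" --pt "0 0 0 0 0 0 0" --pt "0 0 0 0 0 0 0"

```text
time_s: 14.75
tcp_pos: [0.5164, 0.1176, 0.0775]
ee_rot: [[0.437, -0.9, 0.0], [-0.9, -0.437, -0.0], [0.0, -0.0, -1.0]]
wrist_force: [-0.5, -0.5, 0.6]
gripper_width: 0.005
gripper_force: 0.0
```

Request:
arm_command --pt "0 0 0 0 0 0 0" --pt "0 0 0 0 0 0 0" --pt "0 0 0 0 0 0 0" --pt "0 0 0 0 0 0 0" --pt "0 0 0 0 0 0 0" --pt "0 0 0 0 0 0 0" --pt "0 0 0 0 0 0 0" --pt "0 0 0 0 0 0 0"

```text
time_s: 15.55
tcp_pos: [0.5164, 0.1176, 0.0775]
ee_rot: [[0.437, -0.9, -0.0], [-0.9, -0.437, -0.0], [0.0, 0.0, -1.0]]
wrist_force: [0.8, -0.8, -0.1]
gripper_width: 0.005
gripper_force: 0.0
```

Request:
arm_command --pt "0 0 0 0 0 0 0" --pt "0 0 0 0 0 0 0" --pt "0 0 0 0 0 0 0" --pt "0 0 0 0 0 0 0" --pt "0 0 0 0 0 0 0" --pt "0 0 0 0 0 0 0" --pt "0 0 0 0 0 0 0" --pt "0 0 0 0 0 0 0"

```text
time_s: 16.35
tcp_pos: [0.5164, 0.1176, 0.0775]
ee_rot: [[0.437, -0.9, -0.0], [-0.9, -0.437, -0.0], [0.0, 0.0, -1.0]]
wrist_force: [-0.6, 0.5, 0.4]
gripper_width: -0.0
gripper_force: 0.0
```

Request:
arm_command --pt "0 0 0 0 0 0 0" --pt "0 0 0 0 0 0 0" --pt "0 0 0 0 0 0 0" --pt "0 0 0 0 0 0 0" --pt "0 0 0 0 0 0 0" --pt "0 0 0 0 0 0 0" --pt "0 0 0 0 0 0 0" --pt "0 0 0 0 0 0 0"

```text
time_s: 17.15
tcp_pos: [0.5164, 0.1176, 0.0775]
ee_rot: [[0.437, -0.9, 0.0], [-0.9, -0.437, 0.0], [-0.0, -0.0, -1.0]]
wrist_force: [0.1, -0.3, -0.3]
gripper_width: 0.002
gripper_force: 0.0
```

```bash
python3 -c "
from h import *
print(finish_job())"
```

```text
the job is handed in; nothing more can be done
None
```

I pushed the cover round to about 2.29 rad, leaving all three planet gears open to view, then held the fingertips about 2 cm above the middle of the damaged gear for just over 4 s and handed the job in at 17.15 s, still pointing there and touching nothing.

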